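# Clamp a sample bottle on the reciprocating shaker with its star wheel

## Robot

A 6-joint arm with a two-finger parallel gripper is mounted at the origin on a cart in front of the work surface, level with it; the furniture and walls round the work are solid. World frame = base frame: x ahead of the robot, y to its left, z up, the work surface at z = 0. Lengths are in mm, angles in rad, forces in N, time in s.
With the tool pointing down it reaches from about 275 to 750 mm from the base axis. Payload 10.2 kg.
Tool frame: the origin (TCP) lies midway between the tips of the shut fingers; the grasp point (between the pads) lies 19 mm behind it; z points along the fingers, y is the direction in which the jaws open and shut (so a half turn about z gives the same grasp; the last joint's range is limited). The gripper opens to 85 mm and grips with 20 to 120 N. Pads are 22 mm wide; open, the fingers measure 114 mm over their backs; the gripper's body (76 mm by 85 mm) begins 54 mm behind the grasp point. The pads swing forward as they close: fully open they stand 13 mm farther back than shut.
Start: joints at [-1.547, 0.313, 1.498, -0, 1.331, -0.223], TCP at [128.245, -509.101, 207.794] pointing down, gripper open.
Joint ranges: [-2.94, 2.94], [-0.97, 2.17], [0.19, 2.56], [-1.23, 4.37], [0.02, 3.11], [-2.88, 2.88]. Speed limits (rad/s): [2.39, 2.39, 3.01, 3.14, 3.14, 3.14].

## Interface

Orientations are given as a unit quaternion [w, x, y, z].
In Python, from rig import sense, capture, finish_job, search_frame, trace gives the robot as it stands.
- The arm moves only by the tool arm_command, never from a script. Its argument "steps" is one flat list of numbers, 5 for each row, row after row: the shift along the world's x, y, z in units of 50 mm (1.0 is 50 mm), then the turn about the world's z in units of 5 degrees (1.0 is 5 degrees), then the opening in per cent of the stroke, from 0 (shut) to 100 (fully open). In form: [dx, dy, dz, twist, fingers, dx, dy, dz, twist, fingers, ...]. A call has 1 to 5 rows; each row shifts and turns the commanded pose from where the row before left it; what a row does not reach is not made up. A row lasts 1/8 s, in which the tool goes at most 62.5 mm and 10.7 degrees, less where a joint would pass 70% of its speed; a pose out of reach is approached as far as the arm can. A call is refused whole if a number of a shift passes 1 or a number of a turn 1, either way. A call with a gripper value outside its range is refused whole. The fingers move at their own pace and stop on an object; "grip_force" is the grip in N (left out, the last holds). Time passes only in rows, so rows that do not move let the fingers close. It gives the time, the measured TCP pose, the force and the opening at its end, in the units of the state.
- sense(): the state, without advancing time (a new reading comes with each control period).
- capture(name): name is "scene" or "top" or "wrist"; returns a dict with "frame" (384x512x3 uint8, blue, green, red), "fov_y" (degrees; the focal length in pixels is half the picture's height over the tangent of half this angle, whatever the lens; pixels are square), "cx", "cy" (the principal point, pixels), "k1" (the pictures are not rectified: a ray, as slopes to the right and down, at radius r is drawn at 1 + k1 r^2 times it, then the intrinsics apply), "extrinsics" (4x4, takes a point from world to camera coordinates). Camera axes: x right, y down, z forward; pixel columns grow to the right and rows downward; lengths in mm; the calibration is good to about 2 mm. A picture is of the moment at which its call begins. There is no depth.
- finish_job(): hands the job in, once; it reports no verdict.
Trained networks look in a picture, given as the dict that the camera call returned (one of the last four; its "shot" number tells which), for a name from the list of things; names that differ only in an ending like _2 or _b are one class to them, and where a whole thing is asked for, a point or a joint stands for the part that bears it (a point fixed in the world has none). Each returns a list of dicts, best first, with "score" (0 to 1); they miss things now and then, are a little off and sometimes report something else, mostly with a low value. They report only what shows in the picture. A call takes as long as a camera call. They do not tell look-alikes from the thing itself.
- search_frame(picture, target): "point" ([x, y, z] in mm, in world coordinates, good to about 4 mm: the middle of the surface that is visible of it).
- trace(picture, target): "mask" (384x512 bool, what is visible of it).
The state is a dict: "time_s": time; "joints": joint angles; "dq": joint speeds; "tau": joint torques, N m; "eef_pos": TCP position; "ee_rot": TCP orientation; "force": force on the tool from outside, world axes, zero at the start; "wrist_torque": the same for the moment, N m; "grip_width": opening from 0.0 (shut) to 1.0 (fully open).
Only numpy, scipy, OpenCV 4.12 (cv2) and the standard library are available. Lean on these libraries where they do the work, as an engineer would, in place of code of your own. Each camera call takes 0.05 s, during which the arm holds its last target. There are 200 camera calls.

## Task

Stand the short bottle upright in the shaker's clamp, between the flat pad and the V jaw, and let go of it. Then tighten the clamp by pushing the spokes of the star wheel round clockwise, one after another, until the bottle is held firmly in the V but not crushed. Last, press the locking key down until it is tight, so that the shaking cannot loosen the spindle; do not disturb the tall bottle or the funnel.

Things in the scene. Friction and masses are not known exactly. Their poses are not given: they have to be found in the camera images.
- bottle_mid (a point): The short bottle (closed, 60 mm diameter, 131 mm tall, 0.2 to 0.4 kg): its centre, on the axis 65.5 mm above its underside. Straight 60 mm body up to 112 mm; above it a cap, 40 mm diameter and 19 mm high, by which it can be taken from above. It starts upright on the worktop, left or right of the shaker.
- shaker: Flat bench shaker, standing still (fixed): white housing 225 x 170 mm, carriage plate with its top 64 mm above the worktop. Origin under its clamp at worktop height; x axis level, along the clamp's spindle, from the star wheel (x = -158 mm) to the V jaw (away from the robot); y left, z up. Bearing block at x = -115 to -93 mm, up to 152 mm high. Open at the sides.
- wheel_hub (a point): Centre of the star wheel, on the spindle's axis, 124 mm above the worktop; it does not shift as the wheel turns. The wheel faces the robot, its plane upright and square to shaker x: four straight round spokes, 12 mm thick, 90 degrees apart, each with a 21 mm ball on its end (ball centre 66 mm from the axis); hub diameter 42 mm.
- star_wheel (a joint): Star wheel angle (rad). At 0 the spokes point up, down, left, right; grows clockwise seen from the robot (top spoke goes right, shaker -y), moving the pad about 4 mm per rad to the V. Starts at -0.7 to 0.5; 3 to 6.5 rad needed. Stays where left. A push square to a spoke 45 mm from the axis takes 4.5 N while the clamp is open; it rises when the bottle is in the V; firm at 10 to 13 N.
- jaw: Moving jaw, driven along shaker x by the star wheel. Origin: middle of its flat plastic pad's face, which looks along shaker +x to the V (pad 58 mm wide, from 76 to 136 mm above the worktop; jaw 66 mm wide, up to 139 mm). A stiff spring pack sits behind it. Firm is over 30 N on the pad; above 47 N the spindle yields back a little on release; 150 N crushes the bottle.
- v_jaw: Fixed jaw: plastic-faced upright V of 90 degrees, open towards the pad, 76 mm wide, up to 144 mm above the worktop. Origin at the root of the V on the plate; axes as the shaker's. Its place along shaker x differs from run to run; between pad and a bottle in the V there are 11 to 24 mm to close at the start.
- v_seat (a point): Point on the top of the carriage plate over which the short bottle's axis stands when the bottle touches both faces of the V (42.4 mm before the root). The bottle should be put down in line with it, within 5 mm sideways (shaker y); the clamp pushes it home along shaker x and centres it.
- key_top (a point): Middle of the top of the locking key's flat steel head (20 x 26 mm, 8 mm thick). The key stands proud in the top of the bearing block, 54 mm behind the plane of the spokes, and is pressed straight down.
- lock_key (a joint): How far the locking key is pressed down (m): at 0 its top is 174 mm above the worktop, at 0.011 it is tight and goes no farther (head 11 mm over the block). Starts at 0 to 0.003. Takes 7 to 10 N on the way; stays where left.
- tall_bottle: Bystander: the tall, wide closed bottle (78 mm diameter, 171 mm tall) on the worktop, on the other side of the shaker than the short one. Origin at the centre of its underside.
- funnel: Bystander: white funnel, 62 mm wide and 65 mm tall, standing on its rim. Origin at the centre of its underside.
Not all that is in view belongs to the job. Leave any green or red look-alike of the part that bears bottle_mid alone.

How it is judged (in metres and radians):
On the way, in this order (a step that is already met when the one before it is completed fails the run):
1. the short bottle stands upright and released on the carriage plate between pad and V jaw (z of bottle_mid in the frame of v_seat between 0.061 and 0.07 m and horizontal distance between bottle_mid and v_seat below 0.032 m and angle between bottle_mid's own z axis and vertical below 0.06 rad and contact force between the fingers and short_bottle below 0.1 N), for 0.2 s.
2. the clamp holds the bottle firmly in the V (contact force between each of jaw, v_jaw and short_bottle above 30 N), for 0.2 s.
3. the locking key is tight (value of joint lock_key above 0.0098 m), for 0.2 s.
At the end, for the whole second after the job is handed in: The short bottle stands upright (within 3.5 degrees) in the V jaw (axis within 5 mm of the seat), held between pad and V with more than 30 N, at rest; the locking key is pressed down to its stop (within 1.2 mm) (all of step 2 and horizontal distance between bottle_mid and v_seat below 0.005 m and angle between bottle_mid's own z axis and vertical below 0.06 rad and value of joint lock_key above 0.0098 m and linear speed of short_bottle below 0.01 m/s); the robot touches nothing.
It fails at once if the bottle is crushed: more than 150 N on the pad (contact force between jaw and short_bottle above 150 N).
It fails at once if the short bottle is tipped over (angle between bottle_mid's own z axis and vertical above 0.5 rad).
It fails at once if the tall bottle or the funnel is moved by more than 20 mm (distance of any of tall_bottle, funnel from where it was at the start of the episode above 0.02 m).
It also fails if it takes over 72 s, if anything falls off the work surface, if the arm or the gripper's body presses on something with over 40 N, if the wrist force passes 120 N, or if a joint passes its speed limit or range.

## Working session

There is one attempt and no reset: what is moved stays moved. The work goes in short steps, Python scripts to look and compute and a tool call to move; the robot and the scene stay as the last step left them, time stands still between calls to the robot, and variables do not carry over. Pictures are saved under pics/ and viewed, on a budget of 10 in all, crops included, one or two more only if the job needs it, and the job is handed in when it is done.

Besides the shell and the picture viewer there is one more tool, called after ">>>" as name(argument=value, ...) on one line, values as JSON. arm_command: Moves the arm, as the interface text tells. Its arguments: {"type":"object","properties":{"steps":{"type":"array"},"grip_force":{"type":"number"}},"required":["steps"]}

```bash
mkdir -p pics; ls; cat > h.py <<'E'
import numpy as np, cv2
from rig import sense, capture, finish_job, search_frame, trace
def K(p):
    H,W=p["frame"].shape[:2]; f=H/2/np.tan(np.radians(p["fov_y"])/2)
    return np.array([[f,0,p["cx"]],[0,f,p["cy"]],[0,0,1]]), np.array([p["k1"],0,0,0,0.])
def proj(p,X):
    k,d=K(p);E=np.array(p["extrinsics"])
    r,_=cv2.Rodrigues(E[:3,:3]); return cv2.projectPoints(np.float64(X).reshape(-1,1,3),r,E[:3,3],k,d)[0].reshape(-1,2)
def ray(p,uv):
    k,d=K(p);E=np.array(p["extrinsics"]);R=E[:3,:3]
    n=cv2.undistortPoints(np.float64(uv).reshape(-1,1,2),k,d).reshape(-1,2)
    D=np.c_[n,np.ones(len(n))]@R; return -R.T@E[:3,3], D/np.linalg.norm(D,axis=1)[:,None]
def atz(p,uv,z):
    o,D=ray(p,uv); return o+D*((z-o[2])/D[:,2])[:,None]
def tri(pu):
    A=0;b=0
    for p,uv in pu:
        o,D=ray(p,[uv]);M=np.eye(3)-np.outer(D[0],D[0]);A=A+M;b=b+M@o
    return np.linalg.solve(A,b)
E
python3 - <<'E'
from h import *
ps={n:capture(n) for n in("scene","top","wrist")}
cv2.imwrite("pics/a.png",ps["scene"]["frame"]);cv2.imwrite("pics/b.png",ps["top"]["frame"])
cv2.imwrite("pics/c.png",ps["wrist"]["frame"])
for n,p in ps.items():
    print(n,p["fov_y"],p["k1"],np.round(-np.array(p["extrinsics"])[:3,:3].T@np.array(p["extrinsics"])[:3,3]))
    for t in ["bottle_mid","shaker","wheel_hub","jaw","v_jaw","v_seat","key_top","tall_bottle","funnel"]:
        print(t,[(np.round(d["point"],1).tolist(),round(d["score"],2)) for d in search_frame(p,t)[:3]])
E
```

```text
pics
scene 47.80632791552029 -0.015719529703070473 [  53.  648. 1112.]
bottle_mid [([466.5, -377.4, 83.5], 0.74), ([482.3, -281.4, 92.5], 0.7), ([413.0, -167.3, 80.3], 0.59)]
shaker []
wheel_hub [([530.9, 72.4, 60.0], 0.91)]
jaw [([550.3, 58.8, 134.5], 0.72)]
v_jaw [([658.1, 50.4, 123.8], 0.56)]
v_seat [([652.1, 52.9, 120.3], 0.91), ([445.3, 42.4, 135.6], 0.68)]
key_top [([499.4, 49.0, 176.8], 0.41)]
tall_bottle [([473.4, 257.5, 123.4], 0.86)]
funnel [([644.0, 277.8, 9.8], 0.88)]
top 42.44563183968618 0.06285642625949482 [ 252.  -49. 1547.]
bottle_mid [([461.3, -387.3, 97.8], 0.94), ([410.0, -174.6, 94.1], 0.85), ([478.0, -287.1, 98.5], 0.72)]
shaker [([553.1, 40.0, 68.2], 0.96)]
wheel_hub [([549.1, 35.9, 64.9], 0.69)]
jaw [([552.1, 41.3, 137.0], 0.58)]
v_jaw [([656.2, 44.9, 137.1], 0.93)]
v_seat [([660.4, 40.8, 137.7], 0.83)]
key_top []
tall_bottle [([480.3, 233.6, 168.7], 0.96)]
funnel [([645.0, 265.0, 9.9], 0.75)]
wrist 65.21623514215817 -0.07740383451966212 [ 210. -487.  373.]
bottle_mid []
shaker []
wheel_hub []
jaw []
v_jaw []
v_seat []
key_top []
tall_bottle []
funnel []
```

View pics/a.png

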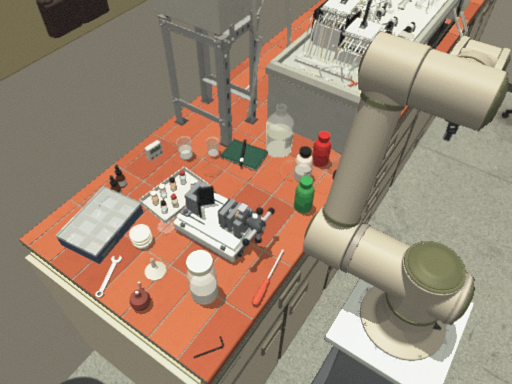

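View pics/b.png

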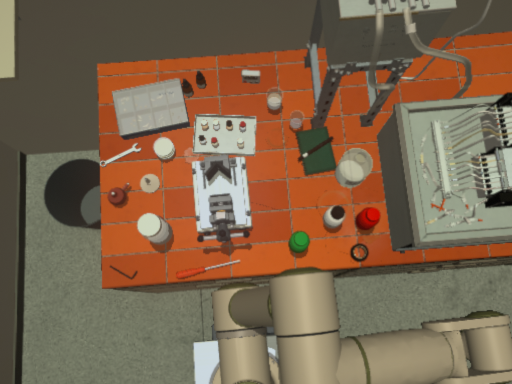

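Scene view: white bottle with black cap at (304,162); green at (305,195) and red at (321,150) are the look-alikes. The shaker is at about (220,225), the tall bottle at (202,280) and the funnel at (155,268). In the top view the target bottle is at (335,216), and the shaker around (221,195), slightly yawed. Next I'll work out the wrist camera's offset and get a closer view.

```bash
python3 - <<'E'
from h import *
from scipy.spatial.transform import Rotation as R
s=sense();q=s["ee_rot"];T=R.from_quat([q[1],q[2],q[3],q[0]]).as_matrix();print(np.round(T,3),s["eef_pos"],s["force"],s["grip_width"],s["time_s"])
p=capture("wrist");E=np.array(p["extrinsics"]);c=-E[:3,:3].T@E[:3,3]
print("cam in tool",np.round(T.T@(c-s["eef_pos"]),1));print(np.round(T.T@E[:3,:3].T,3))
E
```

```text
[[ 0.97   0.244  0.   ]
 [ 0.244 -0.97   0.   ]
 [ 0.    -0.    -1.   ]] [ 128.26331164 -509.09613316  207.79012353] [-0.42509569  0.07646363  0.20658746] 0.9987388810278206 1.5
cam in tool [  84.2   -1.1 -165.7]
[[ 0.    -0.945 -0.327]
 [ 1.     0.001 -0.   ]
 [ 0.001 -0.327  0.945]]
```

>>> arm_command(steps=[0,0,1,0,100,0.5,0.5,1,0,100,1,1,0.8,0,100,1,1,0.8,0,100,1,1,0,0,100])

```text
time_s: 2.17
eef_pos: [275.4, -362.2, 371.4]
ee_rot: [0.002, 0.992, 0.123, 0.001]
force: [0.4, -1.6, 0.3]
grip_width: 1.0
```

>>> arm_command(steps=[0.8,1,0,0,100,0.8,1,0,0,100,0.5,1,0,0,100,0,1,0,0,100,0,0,0,0,100])

```text
time_s: 2.8
eef_pos: [377.6, -163.0, 370.1]
ee_rot: [0.0, 0.992, 0.125, 0.001]
force: [-0.3, 0.2, -0.6]
grip_width: 1.001
```

>>> arm_command(steps=[1,1,0.6,-0.9,100,1,1,0,-0.9,100,0.6,0.4,0,-0.9,100,0,0,0,0,100,0,0,0,0,100])

```text
time_s: 3.42
eef_pos: [492.1, -61.4, 393.6]
ee_rot: [0.0, 1.0, 0.005, -0.0]
force: [-0.8, -0.1, -0.6]
grip_width: 0.999
```

```bash
python3 - <<'E'
from h import *
p=capture("wrist");print(sense()["eef_pos"])
cv2.imwrite("pics/d.png",cv2.resize(p["frame"],(800,600),interpolation=cv2.INTER_CUBIC))
for t in ["bottle_mid","wheel_hub","jaw","v_jaw","v_seat","key_top","tall_bottle","funnel"]:
    r=search_frame(p,t)[:3]
    print(t,[(np.round(d["point"],1).tolist(),round(d["score"],2),np.round(proj(p,d["point"])[0]*1.5625)) for d in r])
import pickle;pickle.dump(p,open("p1.pkl","wb"))
E
```

```text
[491.93621936 -61.5138435  393.83644068]
bottle_mid [([490.6, -285.3, 96.4], 0.91, array([624., 233.])), ([428.6, -176.5, 101.3], 0.71, array([514., 291.]))]
wheel_hub [([563.9, 26.8, 62.8], 0.74, array([318., 151.]))]
jaw [([561.6, 38.2, 134.6], 0.81, array([291., 156.])), ([561.0, 24.1, 59.5], 0.34, array([321., 154.]))]
v_jaw [([661.4, 38.3, 140.4], 0.56, array([283.,  30.]))]
v_seat [([659.6, 39.5, 139.8], 0.72, array([282.,  33.]))]
key_top [([494.3, 41.6, 172.8], 0.86, array([281., 240.]))]
tall_bottle [([495.2, 222.1, 137.4], 0.73, array([101., 231.]))]
funnel [([645.5, 263.2, 17.8], 0.71, array([110.,  76.])), ([661.8, 37.1, 140.2], 0.38, array([285.,  30.]))]
```

View pics/d.png

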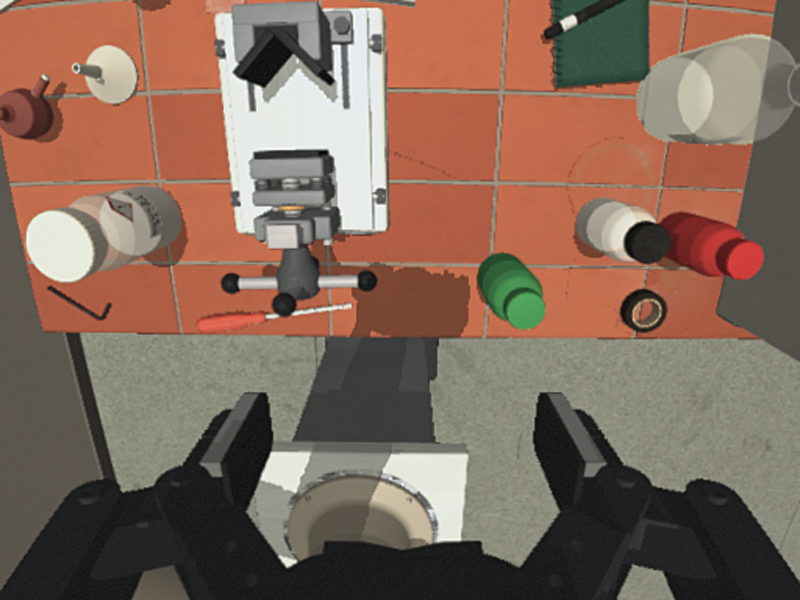

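The wrist view (800x600) shows:
- Black cap at about (648,243)
- Wheel balls at left (230,284), top (285,304) and right (368,281), so the wheel is near 0
- Key top at about (283,235)
- Pad front edge from (250,152) to (333,156)
- V root at about (285,38)

```bash
python3 - <<'E'
from h import *
import pickle;p=pickle.load(open("p1.pkl","rb"))
def P(u,v,z): return np.round(atz(p,[[u/1.5625,v/1.5625]],z)[0],1)
for n,u,v,z in [("cap",649,243,131),("green",524,307,131),("ballL",230,284,124),("ballR",368,281,124),("ballT",285,304,190),("key",283,235,172),
 ("Vroot",285,38,144),("Vl",237,78,144),("Vr",333,82,144),("padL",250,152,136),("padR",333,156,136),
 ("cornerNL",237,232,64),("cornerNR",388,230,64),("cornerFL",216,15,64),("cornerFR",384,10,64),("tall",60,245,171)]: print(n,P(u,v,z))
m=trace(p,"bottle_mid");print([(round(d["score"],2),d["mask"].sum(),np.argwhere(d["mask"]).mean(0)*1.5625) for d in m[:3]])
E
```

```text
cap [ 487.8 -294.4  131. ]
green [ 422.  -179.9  131. ]
ballL [440.2 108.3 124. ]
ballR [444.6 -27.5 124. ]
ballT [443.6  37.7 190. ]
key [498.7  39.9 172. ]
Vroot [654.8  36.1 144. ]
Vl [624.7  77.7 144. ]
Vr [621.1  -1.9 144. ]
padL [565.   73.7 136. ]
padR [561.6   0.9 136. ]
cornerNL [480.1 117.5  64. ]
cornerNR [483.4 -45.1  64. ]
cornerFL [691.8 120.6  64. ]
cornerFR [694.5 -40.6  64. ]
tall [489.6 241.5 171. ]
[(0.96, np.int64(1860), array([230.54855511, 621.59190188])), (0.91, np.int64(1471), array([290.30421482, 511.31564412])), (0.88, np.int64(1921), array([246.14458615, 710.37952238]))]
```

>>> arm_command(steps=[0,-1,0,0,100,0,-1,0,0,100,0,-1,0,0,100,0,-0.6,0,0,100,0,0,0,0,100])

```text
time_s: 4.55
eef_pos: [492.1, -242.1, 392.9]
ee_rot: [-0.0, 1.0, 0.004, -0.001]
force: [0.4, 0.6, -0.7]
grip_width: 1.003
```

```bash
python3 - <<'E'
from h import *
p=capture("wrist");print(sense()["eef_pos"])
cv2.imwrite("pics/e.png",cv2.resize(p["frame"],(800,600),interpolation=cv2.INTER_CUBIC))
import pickle;pickle.dump(p,open("p2.pkl","wb"))
for d in search_frame(p,"bottle_mid"): print(d, proj(p,d["point"])*1.5625)
E
```

```text
[ 492.24270259 -240.84523585  393.38012581]
{'point': [495.2, -293.5, 101.8], 'score': 0.64} [[456.21423819 225.79791584]]
{'point': [431.1, -189.1, 98.1], 'score': 0.61} [[351.66833235 286.11957819]]
{'point': [483.2, -387.2, 100.3], 'score': 0.56} [[549.05279217 238.8382103 ]]
```

View pics/e.png

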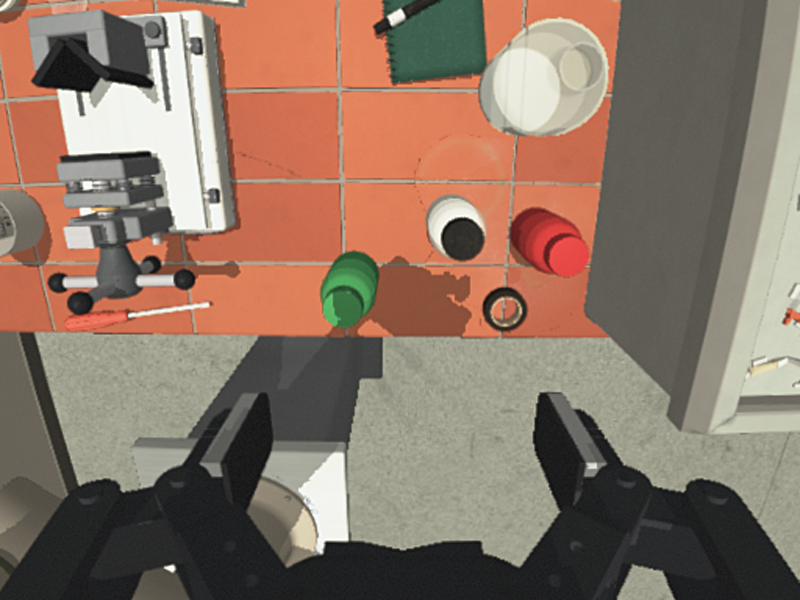

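The second view shows the black cap at (463,239), the balls at (58,283), (184,279) and (79,303), and the red bottle about 90 mm away on the right. I'll narrow the jaws before descending. Triangulating now.

```bash
python3 - <<'E'
from h import *
import pickle;p=pickle.load(open("p1.pkl","rb"));q=pickle.load(open("p2.pkl","rb"))
k=1.5625
for n,a,b in [("cap",(649,243),(463,239)),("ballL",(230,284),(58,283)),("ballR",(368,281),(184,279)),("ballT",(285,304),(79,303)),("key",(283,235),(81,235)),("Vroot",(285,38),(84,42)),("padR",(333,156),(158,155)),("Vr",(333,82),(149,86))]:
    print(n,np.round(tri([(p,np.array(a)/k),(q,np.array(b)/k)]),1))
# cap by dark-blob centroid in both views
for P,(u,v) in ((p,(649,243)),(q,(463,239))):
    u=int(u/k);v=int(v/k);g=P["frame"].max(2);m=(g<60).astype(np.uint8)
    n,l,s,c=cv2.connectedComponentsWithStats(m);i=l[v,u];print(s[i],c[i],atz(P,[c[i]],129))
E
```

```text
cap [ 486.7 -297.8  124.8]
ballL [440.5 108.  124.7]
ballR [445.7 -27.7 126.7]
ballT [444.7  36.7 194. ]
key [498.1  41.  167.7]
Vroot [660.9  41.8 119.4]
padR [560.4  10.2  70. ]
Vr [627.9   7.3  77. ]
[400 142  29  27 604] [414.00496689 154.56291391] [[ 488.79324993 -293.11106598  129.        ]]
[283 140  26  26 536] [295.36380597 152.47574627] [[ 488.44648896 -295.78748394  129.        ]]
```

>>> arm_command(steps=[-0.1,-0.55,-1,0,65,0,-0.55,-1,0,65,0,0,-1,0,65,0,0,-0.9,0,65,0,0,0,0,65])

```text
time_s: 5.28
eef_pos: [486.7, -293.6, 196.8]
ee_rot: [-0.002, 1.0, 0.006, -0.002]
force: [-0.1, -0.1, 1.0]
grip_width: 0.649
```

```bash
cat >> h.py <<'E'
def dark(P,X,th=60):
    g=P["frame"].max(2);u,v=np.int32(proj(P,X)[0]);n,l,s,c=cv2.connectedComponentsWithStats((g<th).astype(np.uint8));i=l[v,u];return s[i],c[i]
E
python3 - <<'E'
from h import *
p=capture("wrist");s=sense();print(s["eef_pos"],s["grip_width"])
cv2.imwrite("pics/f.png",p["frame"])
S,c=dark(p,[488,-295,129]);print(S,c,atz(p,[c],129))
u=[c[0]-0,c[1]];print(proj(p,[[488,-295,131],[488,-295,112],s["eef_pos"]]))
E
```

```text
[ 487.63857358 -294.59983055  199.53759468] 0.6488034915609432
[ 240  169   47   48 1631] [262.24892704 192.46045371] [[ 489.29480845 -296.08847022  129.        ]]
[[260.91701866 194.74454599]
 [260.77723396 187.41287704]
 [260.97261559 233.72518299]]
```

View pics/f.png

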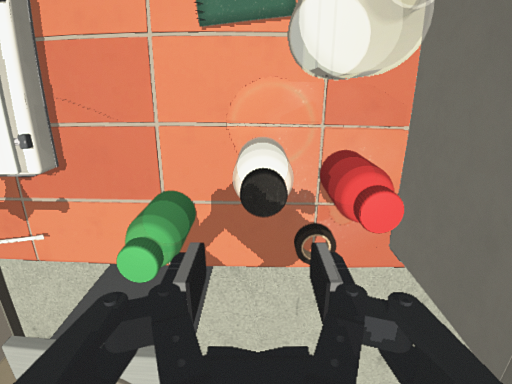

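The cap is at about (264,192) in the wrist view, giving (489,-296), which agrees with the earlier estimate. The red and green bottles are clear of the fingers, so I'll descend and grasp.

>>> arm_command(steps=[0.03,-0.03,-0.8,0,65,0,0,-0.6,0,65,0,0,-0.24,0,65,0,0,0,0,65,0,0,0,0,30], grip_force=60)

```text
time_s: 5.95
eef_pos: [489.6, -297.5, 118.6]
ee_rot: [0.001, 1.0, 0.006, 0.001]
force: [-0.6, -0.9, -0.7]
grip_width: 0.456
```

>>> arm_command(steps=[0,0,0,0,30,0,0,0,0,30,0,0,0,0,30,0,0,0,0,30])

```text
time_s: 6.45
eef_pos: [488.8, -297.0, 116.8]
ee_rot: [0.0, 1.0, 0.006, 0.0]
force: [0.1, -0.6, 0.4]
grip_width: 0.3
```

```bash
python3 - <<'E'
from h import *
p=capture("wrist");cv2.imwrite("pics/g.png",p["frame"]);p=capture("scene");cv2.imwrite("pics/g2.png",cv2.resize(p["frame"][110:250,220:360],None,fx=3,fy=3))
E
```

```text
(no output)
```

View pics/g.png

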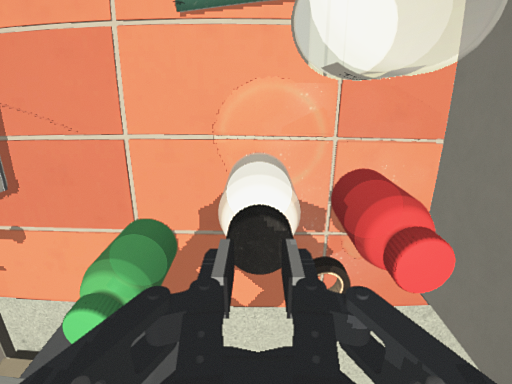

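The wrist view shows the cap at (258,238) apparently filling the gap between the pads, x from 228 to 290. The reading equals the commanded 30%, so I'll command a full close and see whether the fingers stop on the cap.

>>> arm_command(steps=[0,0,0,0,0,0,0,0,0,0,0,0,0,0,0])

```text
time_s: 6.92
eef_pos: [488.8, -297.0, 116.7]
ee_rot: [0.0, 1.0, 0.006, -0.0]
force: [0.3, 0.4, 0.5]
grip_width: -0.001
```

View pics/g2.png

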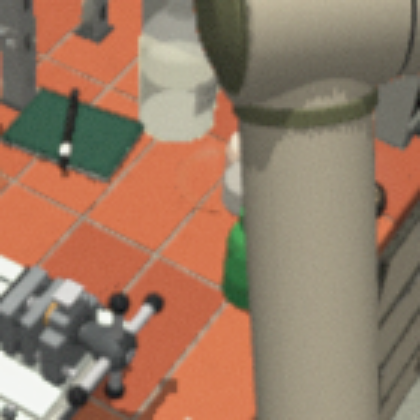

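```bash
python3 - <<'E'
from h import *
p=capture("wrist");s=sense();print(s["eef_pos"]);cv2.imwrite("pics/i.png",cv2.resize(p["frame"],(800,600)))
for z in(131,100): print(atz(p,[[258,238],[258,243],[258,272],[258,206]],z).round(1))
print(proj(p,[s["eef_pos"],[488,-296,131],[488,-296,112]]))
E
```

```text
[ 488.84603875 -296.98027722  116.75790005]
[[ 492.9 -296.2  131. ]
 [ 489.8 -296.2  131. ]
 [ 470.3 -296.5  131. ]
 [ 512.4 -295.9  131. ]]
[[ 476.6 -296.4  100. ]
 [ 472.8 -296.5  100. ]
 [ 449.4 -296.7  100. ]
 [ 500.  -296.1  100. ]]
[[259.20242802 233.05540403]
 [257.58628736 245.71172656]
 [257.5915624  230.80896707]]
```

View pics/i.png

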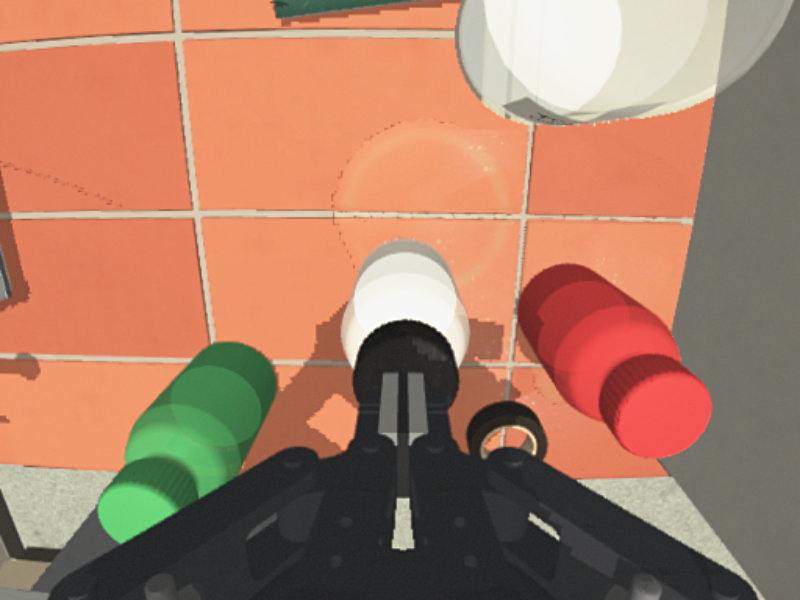

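The shut fingers appear to be above the cap: the tips end at about (403,372), over the cap's top face, with no contact force. So the real fingertips stand higher than the reported TCP. I'll probe down gently to find the offset.

>>> arm_command(steps=[0,0,-0.06,0,0,0,0,0,0,0])

```text
time_s: 7.22
eef_pos: [488.7, -296.9, 113.4]
ee_rot: [-0.0, 1.0, 0.006, -0.0]
force: [0.0, 0.2, 0.5]
grip_width: 0.0
```

>>> arm_command(steps=[0,0,-0.04,0,0,0,0,0,0,0])

```text
time_s: 7.48
eef_pos: [488.8, -296.9, 111.6]
ee_rot: [-0.0, 1.0, 0.006, -0.0]
force: [0.1, -0.0, 0.6]
grip_width: 0.001
```

>>> arm_command(steps=[0,0,-0.04,0,0,0,0,0,0,0])

```text
time_s: 7.72
eef_pos: [488.8, -296.9, 109.6]
ee_rot: [-0.0, 1.0, 0.006, -0.0]
force: [0.1, 0.3, 1.1]
grip_width: 0.0
```

>>> arm_command(steps=[0,0,-0.05,0,0,0,0,0,0,0])

```text
time_s: 7.98
eef_pos: [489.1, -297.2, 107.6]
ee_rot: [0.0, 1.0, 0.006, 0.0]
force: [0.5, -0.3, 1.9]
grip_width: -0.001
```

>>> arm_command(steps=[0,0,-0.05,0,0,0,0,0,0,0])

```text
time_s: 8.22
eef_pos: [489.8, -297.8, 107.5]
ee_rot: [0.002, 1.0, 0.006, 0.002]
force: [-3.6, 3.1, 19.4]
grip_width: 0.001
```

```bash
python3 - <<'E'
from h import *
p=capture("wrist");q=capture("top");s=sense();print(s["eef_pos"],s["force"])
a=cv2.resize(p["frame"][150:310,150:370],(660,480));cv2.imwrite("pics/j.png",a)
c=proj(q,[488,-296,120])[0].astype(int);print(c)
S=np.array([84.2,-1.1,-165.7])
E
```

```text
[ 489.75352239 -297.77422397  107.53972264] [-2.53857782  3.62706697 19.48743705]
[336 212]
```

View pics/j.png

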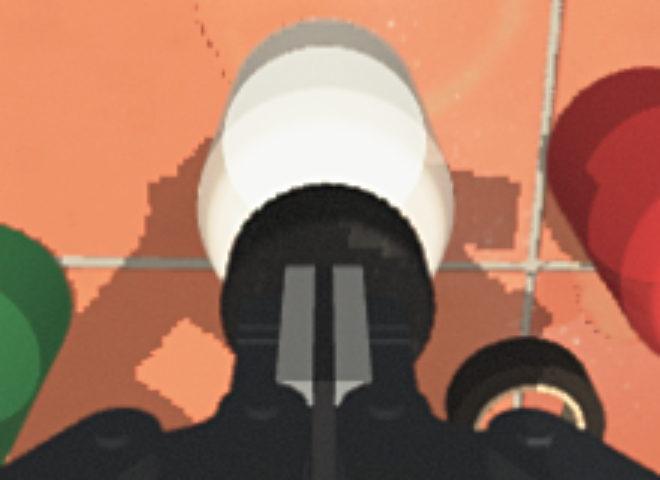

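Contact came at a reported z of 107.6 on the 131 mm cap, so the real shut tips stand about 23 mm above the reported TCP. Stiffness is about 8 N/mm. I'll regrasp with a reported z of about 90.

>>> arm_command(steps=[-0.02,0.02,0.9,0,65,0,0,0,0,65,0,0,0,0,65,0,0,-0.6,0,65,0,0,-0.4,0,65])

```text
time_s: 8.95
eef_pos: [487.0, -295.2, 97.2]
ee_rot: [-0.001, 1.0, 0.006, -0.001]
force: [0.0, -0.1, -0.8]
grip_width: 0.65
```

>>> arm_command(steps=[0,0,-0.2,0,65,0,0,0,0,65,0,0,0,0,20,0,0,0,0,20,0,0,0,0,20], grip_force=60)

```text
time_s: 9.57
eef_pos: [488.3, -296.5, 90.8]
ee_rot: [0.001, 1.0, 0.006, 0.001]
force: [-0.4, -0.5, 6.2]
grip_width: 0.429
```

>>> arm_command(steps=[0,0,0,0,20,0,0,0,0,20])

```text
time_s: 9.82
eef_pos: [488.3, -296.4, 90.7]
ee_rot: [0.001, 1.0, 0.006, 0.001]
force: [0.4, -0.4, 6.3]
grip_width: 0.43
```

>>> arm_command(steps=[0,0,0.4,0,20,0,0,1,0,20,0,0,1,0,20,0.3,0.4,1,0,20,0.4,0.8,0.4,0,20])

```text
time_s: 10.45
eef_pos: [523.3, -236.4, 282.3]
ee_rot: [0.001, 1.0, 0.004, 0.001]
force: [0.5, -0.0, -3.3]
grip_width: 0.424
```

>>> arm_command(steps=[0.4,0.9,0,0,20,0.3,0.9,0,0,20,0,0.9,0,0,20,0,0.6,0,0,20,0,0,0,0,20])

```text
time_s: 11.08
eef_pos: [557.6, -69.1, 279.5]
ee_rot: [-0.0, 1.0, 0.007, -0.0]
force: [1.1, 0.2, -1.9]
grip_width: 0.43
```

```bash
python3 - <<'E'
from h import *
import pickle
p=capture("wrist");s=sense();print(s["eef_pos"],s["force"],s["grip_width"])
cv2.imwrite("pics/k.png",cv2.resize(p["frame"],(800,600),interpolation=cv2.INTER_CUBIC));pickle.dump(p,open("p3.pkl","wb"))
E
```

```text
[557.66398031 -70.40840438 279.45194616] [ 0.26968698 -0.82468177 -2.1674196 ] 0.4271948397278329
```

View pics/k.png

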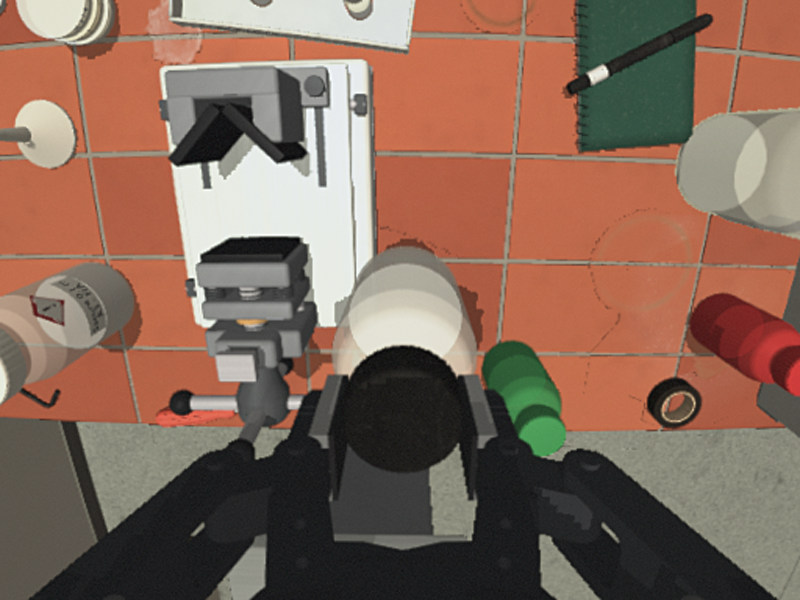

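The wrist view with the bottle held shows the bottle hanging straight at (400,408), the V tips at about (172,160) and (303,155), the V root at about (228,104), the pad's far top edge at (207,240) to (308,238), and the key at (237,365).

```bash
python3 - <<'E'
from h import *
import pickle;P=[pickle.load(open(f"p{i}.pkl","rb")) for i in(1,2,3)]
k=1.5625
def A(i,u,v,z): return atz(P[i],[[u/k,v/k]],z)[0].round(1)
print("V tips/root k",A(2,172,160,144),A(2,303,155,144),A(2,228,104,144))
print("V tips/root e",A(1,33,80,144),A(1,149,86,144),A(1,84,42,144))
print("pad k",A(2,207,240,136),A(2,308,238,136),"key",A(2,237,365,173),"ballL",A(2,181,402,124))
print("key tri",tri([(P[0],np.array((283,235))/k),(P[2],np.array((237,365))/k)]).round(1))
for n,d,kk in [("rootV",(285,38),(228,104)),("Vr",(333,82),(303,155)),("Vl",(237,78),(172,160))]: print(n,tri([(P[0],np.array(d)/k),(P[2],np.array(kk)/k)]).round(1))
# housing side edges (long straight) -> yaw
for t in("v_jaw","jaw","key_top"):
  for p in P[2:]:
    for d in trace(p,t)[:1]:
      m=d["mask"];ys,xs=np.nonzero(m);print(t,round(d["score"],2),xs.min()*k,xs.max()*k,ys.min()*k,ys.max()*k,np.array([xs.mean(),ys.mean()])*k)
p=P[2];c=p["frame"][50:110,95:215];cv2.imwrite("pics/l.png",cv2.resize(c,None,fx=6,fy=6,interpolation=cv2.INTER_CUBIC))
E
```

```text
V tips/root k [628.7  78.7 144. ] [631.6  -5.2 144. ] [661.7  39.6 144. ]
V tips/root e [630.1  78.8 144. ] [620.4 -27.2 144. ] [657.6  26.1 144. ]
pad k [575.6  64.9 136. ] [577.6  -4.3 136. ] key [500.8  39.3 173. ] ballL [441.  108.3 124. ]
key tri [497.8  41.3 167.3]
rootV [660.3  42.3 128.4]
Vr [628.9   8.4  74.3]
Vl [627.2  82.7 132.9]
v_jaw 0.82 165.625 328.125 67.1875 165.625 [241.40345509 110.02724299]
jaw 0.69 195.3125 306.25 235.9375 287.5 [251.87515402 262.19812716]
```

View pics/l.png

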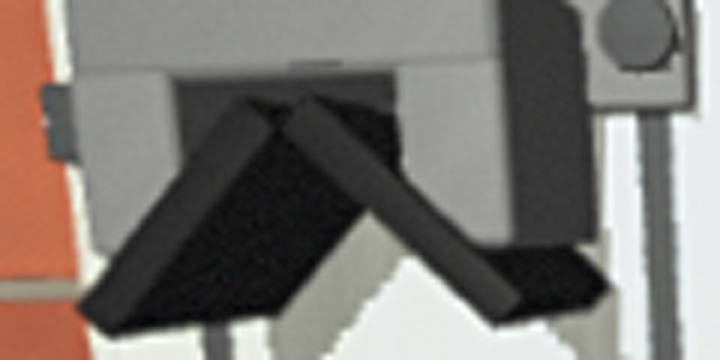

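In the enlarged crop the V's two top edges are clear: inner root at about (278,128), inner tips at (110,332) and (497,322).

```bash
python3 - <<'E'
from h import *
import pickle;p=pickle.load(open("p3.pkl","rb"));q=pickle.load(open("p1.pkl","rb"))
C=np.array([[278,128],[110,332],[497,322],[80,308],[520,300]])/6+[95,50]
X=atz(p,C,144);print(X.round(1)); print("mid inner",(X[1]+X[2])/2,"width outer",np.linalg.norm(X[3]-X[4]))
d=X[2]-X[1];print("yaw",np.degrees(np.arctan2(d[0],-d[1])))
# held bottle cap top center & TCP
print(atz(p,[[400/1.5625,408/1.5625]],279.4+41))
# project housing/pad candidates: pad top centre line
print("pad mid",atz(p,[[258/1.5625,239/1.5625]],136))
E
```

```text
[[657.4  44.4 144. ]
 [625.9  75.7 144. ]
 [627.3  10.8 144. ]
 [629.8  80.4 144. ]
 [630.8   6.9 144. ]]
mid inner [626.59615699  43.26347219 144.        ] width outer 73.50888837335987
yaw 1.241019029168858
[[563.28762071 -67.23991407 320.4       ]]
pad mid [[576.57767539  29.65216685 136.        ]]
```

>>> arm_command(steps=[0.4,0.8,0,0,20,0.3,0.8,0,0,20,0.27,0.68,0,0,20,0,0,-0.6,0,20,0,0,-0.4,0,20])

```text
time_s: 11.9
eef_pos: [606.2, 42.5, 228.1]
ee_rot: [-0.0, 1.0, 0.005, -0.001]
force: [-0.6, 0.8, -1.9]
grip_width: 0.432
```

>>> arm_command(steps=[0,0,-0.4,0,20,0,0,-0.4,0,20,0,0,-0.2,0,20,0,0,0,0,20,0,0,0,0,20])

```text
time_s: 12.52
eef_pos: [606.7, 42.8, 180.6]
ee_rot: [0.0, 1.0, 0.005, 0.001]
force: [0.6, 0.9, -2.1]
grip_width: 0.431
```

```bash
python3 - <<'E'
from h import *
import pickle
p=capture("wrist");s=sense();print(s["eef_pos"],s["force"],s["grip_width"]);pickle.dump(p,open("p4.pkl","wb"))
cv2.imwrite("pics/m.png",cv2.resize(p["frame"],(800,600),interpolation=cv2.INTER_CUBIC))
E
```

```text
[606.73306482  42.82537129 180.64730502] [ 0.60554059  0.32606844 -1.84247524] 0.4277787661858295
```

View pics/m.png

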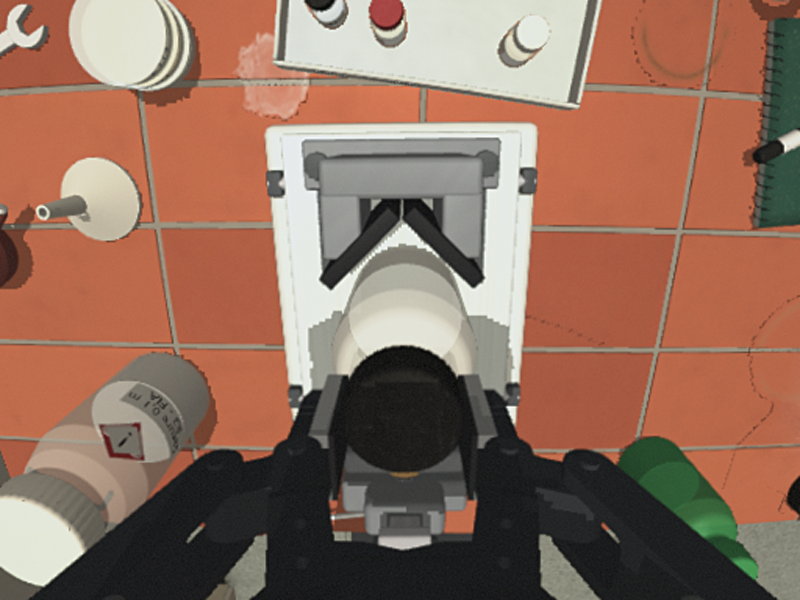

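The bottle is centred on the V: root at x=403, tips at x=330 and 478, tool centre at about 403. Lowering it now.

>>> arm_command(steps=[0,0,-0.25,0,20,0,0,-0.15,0,20,0,0,-0.1,0,20,0,0,0,0,20])

```text
time_s: 13.08
eef_pos: [606.6, 42.9, 154.9]
ee_rot: [0.0, 1.0, 0.006, 0.0]
force: [0.8, -0.7, -0.5]
grip_width: 0.427
```

>>> arm_command(steps=[0,0,-0.02,0,20,0,0,0,0,20])

```text
time_s: 13.32
eef_pos: [607.0, 42.8, 154.8]
ee_rot: [0.0, 1.0, 0.006, 0.001]
force: [-0.4, -1.0, 5.2]
grip_width: 0.426
```

>>> arm_command(steps=[0,0,0.02,0,65,0,0,0,0,65,0,0,0,0,65,0,0,0.5,0,65,0,0,0.8,0,65])

```text
time_s: 13.95
eef_pos: [605.7, 43.1, 219.4]
ee_rot: [-0.0, 1.0, 0.006, -0.002]
force: [-0.2, -0.2, 0.2]
grip_width: 0.648
```

>>> arm_command(steps=[-0.8,0,0.4,0,0,-0.8,0,0,0,0,-0.5,0,0,0,0,0,0,0,0,0])

```text
time_s: 14.45
eef_pos: [500.7, 43.1, 240.3]
ee_rot: [0.0, 1.0, 0.006, 0.0]
force: [0.8, 0.0, 0.1]
grip_width: -0.002
```

```bash
python3 - <<'E'
from h import *
import pickle
p=capture("wrist");s=sense();print(s["eef_pos"],s["force"],s["grip_width"]);pickle.dump(p,open("p5.pkl","wb"))
cv2.imwrite("pics/n.png",cv2.resize(p["frame"],(800,600),interpolation=cv2.INTER_CUBIC))
E
```

```text
[501.51393377  43.00304949 240.14843662] [-0.10059419  0.23508657 -0.16824444] 0.002480179835671129
```

View pics/n.png

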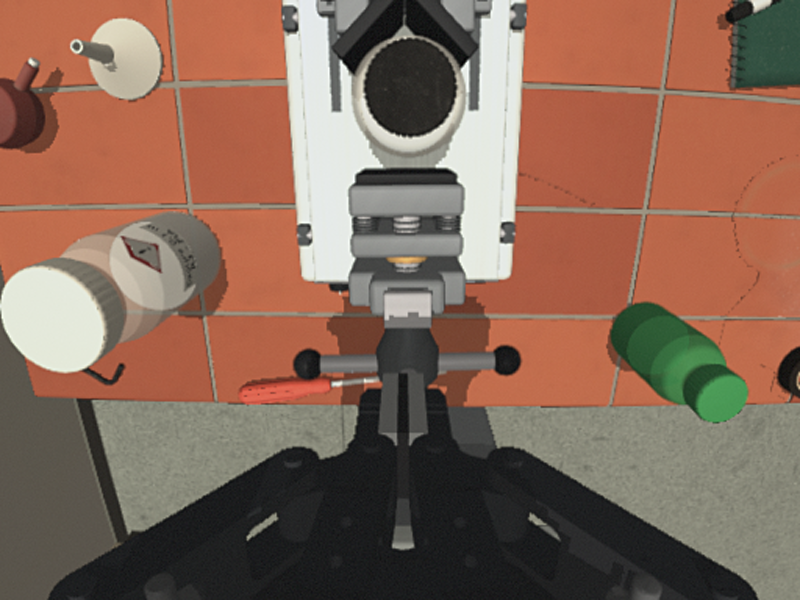

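The bottle stands upright and released in line with the V, with the cap at (410,88). Wheel balls are at (307,364) and (507,360) and the key is at (408,308). Next, the hub position, wheel angle and tool offsets.

```bash
cat >> h.py <<'E'
def onx(p,uv,y0=41.,x0=442.8,yaw=0.0217):
    # intersect with wheel plane through (x0,y0), normal shaker x
    o,D=ray(p,uv);n=np.array([np.cos(yaw),np.sin(yaw),0]);t=((np.array([x0,y0,0])-o)@n)/(D@n);return o+D*t[:,None]
E
python3 - <<'E'
from h import *
import pickle;p=pickle.load(open("p5.pkl","rb"));q=pickle.load(open("p1.pkl","rb"))
k=1.5625
for x0 in(441,443,445):print(x0,onx(p,np.array([[307,364],[507,360]])/k,x0=x0).round(1), onx(q,np.array([[230,284],[368,281],[285,304]])/k,x0=x0).round(1).tolist())
print(atz(p,np.array([[307,364],[507,360]])/k,124).round(1),"key",atz(p,np.array([[408,308]])/k,173),"cap",atz(p,np.array([[411,88]])/k,195))
s=sense();print(proj(p,np.array(s["eef_pos"])+[11,0,23])*k,proj(p,np.array(s["eef_pos"])+[0,0,23])*k)
E
```

```text
441 [[439.5 108.2 121.1]
 [442.5 -28.  117.8]] [[439.5, 109.0, 122.0], [442.5, -27.0, 117.0], [441.0, 39.6, 182.7]]
443 [[441.6 107.3 125.1]
 [444.5 -27.  121.8]] [[441.6, 106.5, 128.6], [444.5, -27.5, 123.7], [443.1, 38.1, 188.4]]
445 [[443.6 106.4 129. ]
 [446.5 -26.  125.9]] [[443.6, 104.0, 135.1], [446.5, -28.0, 130.3], [445.1, 36.6, 194.1]]
[[441.  107.5 124. ]
 [445.5 -26.5 124. ]] key [[499.65166634  41.20969237 173.        ]] cap [[605.41386967  41.80468321 195.        ]]
[[406.23173414 363.291656  ]] [[405.77170758 391.76377969]]
```

The hub is at about (443, 40.2, 124) and the wheel angle is about +0.03. The plan is to sweep the shut tip horizontally across the upper spoke with the tip at z=164, which is a reported z of about 141.

>>> arm_command(steps=[-0.6,0.4,-0.3,0,0,-0.56,0,-0.5,0,0,0,0,-0.6,0,0,0,0,-0.58,0,0,0,0,0,0,0])

```text
time_s: 15.12
eef_pos: [443.1, 63.1, 139.3]
ee_rot: [-0.0, 1.0, 0.006, -0.002]
force: [0.5, -0.2, 0.4]
grip_width: 0.001
```

>>> arm_command(steps=[0,-0.2,0,0,0,0,-0.2,0,0,0,0,0,0,0,0])

```text
time_s: 15.5
eef_pos: [443.9, 41.9, 141.5]
ee_rot: [0.0, 1.0, 0.005, 0.001]
force: [0.2, 0.7, 0.2]
grip_width: -0.002
```

>>> arm_command(steps=[0,-0.2,0,0,0,0,-0.2,0,0,0,0,-0.1,0,0,0])

```text
time_s: 15.88
eef_pos: [443.0, 17.8, 140.5]
ee_rot: [-0.001, 1.0, 0.005, -0.0]
force: [0.6, 6.8, -3.1]
grip_width: 0.003
```

>>> arm_command(steps=[0,-0.1,0,0,0,0,0,0,0,0])

```text
time_s: 16.12
eef_pos: [443.3, 12.4, 140.9]
ee_rot: [0.0, 1.0, 0.005, -0.0]
force: [0.2, 1.0, -0.7]
grip_width: -0.002
```

```bash
python3 - <<'E'
from h import *
import pickle
p=capture("wrist");s=sense();print(s["eef_pos"],s["force"],s["grip_width"]);pickle.dump(p,open("p6.pkl","wb"))
cv2.imwrite("pics/o.png",cv2.resize(p["frame"],(800,600),interpolation=cv2.INTER_CUBIC))
E
```

```text
[443.39826347  12.47843462 140.92662666] [-0.23264662  0.85880242 -0.39769551] 0.001844560607170508
```

View pics/o.png

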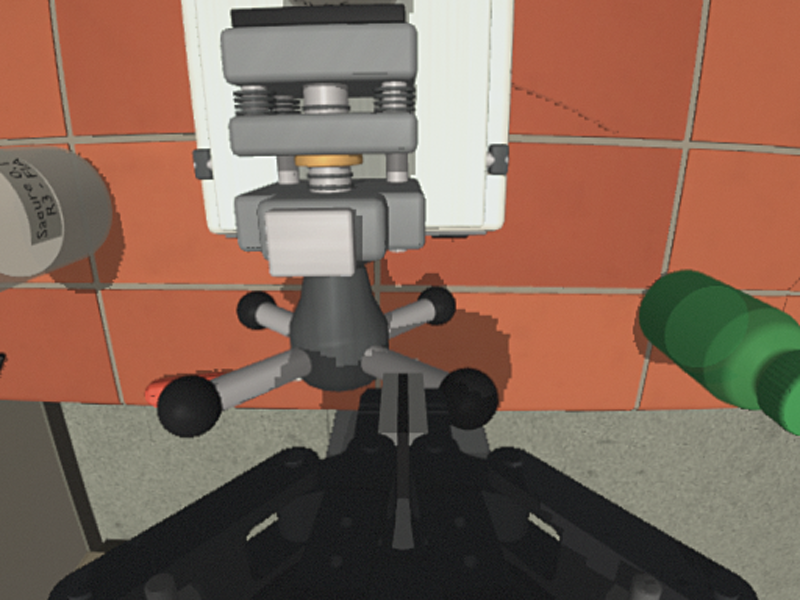

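The push worked: the upper balls are now at (189,405) and (468,398), and the pad has advanced. I'll compute the wheel angle and the next start.

```bash
cat >> h.py <<'E'
def wheel(p,uv):
    X=onx(p,np.float64(uv)/1.5625,y0=40.2);s=40.2-X[:,1];h=X[:,2]-124;return np.c_[s,h,np.hypot(s,h),np.degrees(np.arctan2(s,h))].round(1)
E
python3 - <<'E'
from h import *
import pickle;p=pickle.load(open("p6.pkl","rb"))
print(wheel(p,[[189,405],[468,398],[257,310],[437,306]]))
print("pad front",atz(p,np.array([[232,24],[405,24],[232,10],[405,8]])/1.5625,136).round(1))
E
```

```text
[[ -45.7   46.9   65.5  -44.3]
 [  49.1   43.    65.3   48.8]
 [ -49.5  -46.3   67.8 -133.1]
 [  44.9  -49.8   67.1  137.9]]
pad front [[564.3  71.2 136. ]
 [563.9  14.  136. ]
 [568.6  70.9 136. ]
 [568.8  14.  136. ]]
```

>>> arm_command(steps=[0,0.1,1,0,0,0,0.9,0,0,0,0,0.9,0,0,0,0,0,-0.5,0,0,0,0,-0.5,0,0])

```text
time_s: 16.8
eef_pos: [443.7, 108.1, 140.5]
ee_rot: [0.001, 1.0, 0.006, 0.001]
force: [-0.2, -0.1, -0.7]
grip_width: 0.001
```

>>> arm_command(steps=[0,0,0,0,0,0,-0.4,0,0,0,0,-0.4,0,0,0,0,-0.4,0,0,0,0,-0.3,0,0,0])

```text
time_s: 17.42
eef_pos: [443.8, 32.5, 141.7]
ee_rot: [-0.0, 1.0, 0.005, 0.001]
force: [0.3, 5.6, -4.7]
grip_width: 0.002
```

>>> arm_command(steps=[0,-0.2,0,0,0,0,-0.2,0,0,0,0,0,0,0,0])

```text
time_s: 17.8
eef_pos: [443.4, 12.3, 141.0]
ee_rot: [0.0, 1.0, 0.005, -0.0]
force: [0.5, -0.2, 0.2]
grip_width: 0.002
```

```bash
cat > look.py <<'E'
from h import *
import pickle,sys
p=capture("wrist");s=sense();print(s["time_s"],s["eef_pos"].round(1) if hasattr(s["eef_pos"],"round") else s["eef_pos"],np.round(s["force"],1));pickle.dump(p,open(sys.argv[1]+".pkl","wb"))
g=p["frame"].max(2);m=cv2.morphologyEx((g<45).astype(np.uint8),cv2.MORPH_OPEN,np.ones((5,5)))
cnt,_=cv2.findContours(m,0,2);o=[]
for c in cnt:
    (u,v),r=cv2.minEnclosingCircle(c)
    if 5<r<26 and cv2.contourArea(c)>.6*np.pi*r*r: o.append((u*1.5625,v*1.5625))
w=wheel(p,o) if o else np.zeros((0,4))
for a,b in zip(o,w): print(np.round(a),b)
E
python3 look.py p7
```

```text
17.85 [443.5  12.5 141.1] [ 0.9 -0.2  0.1]
[189. 406.] [-45.7  47.2  65.7 -44. ]
```

The left ball is at -44°, so the wheel is at about 2.39 rad. Next push, checking force along the way.

>>> arm_command(steps=[0,0.1,1,0,0,0,0.9,0,0,0,0,0.9,0,0,0,0,0,-0.5,0,0,0,0,-0.5,0,0])

```text
time_s: 18.48
eef_pos: [443.6, 108.6, 140.6]
ee_rot: [0.0, 1.0, 0.006, 0.001]
force: [0.1, -0.6, 0.5]
grip_width: -0.001
```

>>> arm_command(steps=[0,0,0,0,0,0,-0.3,0,0,0,0,-0.3,0,0,0,0,-0.2,0,0,0,0,0,0,0,0])

```text
time_s: 19.1
eef_pos: [443.7, 67.3, 141.5]
ee_rot: [0.0, 1.0, 0.005, 0.001]
force: [0.6, -0.1, 0.0]
grip_width: -0.002
```

>>> arm_command(steps=[0,-0.2,0,0,0,0,-0.2,0,0,0,0,-0.2,0,0,0])

```text
time_s: 19.48
eef_pos: [443.0, 37.5, 140.3]
ee_rot: [-0.0, 1.0, 0.005, -0.001]
force: [0.3, 4.9, -3.3]
grip_width: -0.001
```

```bash
python3 look.py p8; python3 -c "
from h import *
t=capture('top');print([(np.round(d['point'],1),round(d['score'],2)) for d in search_frame(t,'bottle_mid')[:3]])"
```

```text
19.525 [443.   36.5 140.3] [-0.   0.3  0. ]
[236. 374.] [-62.1  23.7  66.5 -69.1]
[(array([ 410.1, -175. ,   97.8]), 0.89), (array([604.3,  41.7, 167. ]), 0.81), (array([ 463.5, -389.1,   96.2]), 0.61)]
```

>>> arm_command(steps=[0,-0.2,0,0,0,0,-0.1,0,0,0])

```text
time_s: 19.88
eef_pos: [442.9, 23.2, 140.3]
ee_rot: [-0.001, 1.0, 0.006, -0.001]
force: [0.7, 6.9, -6.4]
grip_width: -0.004
```

>>> arm_command(steps=[0,-0.1,0,0,0,0,-0.09,0,0,0])

```text
time_s: 20.12
eef_pos: [442.8, 13.9, 140.3]
ee_rot: [-0.001, 1.0, 0.006, -0.001]
force: [0.1, 5.6, -3.7]
grip_width: 0.001
```

```bash
python3 look.py p9; python3 -c "
from h import *
t=capture('top');print([(np.round(d['point'],1),round(d['score'],2)) for d in search_frame(t,'bottle_mid')[:3]])"
```

```text
20.175 [442.9  13.4 140.4] [-0.3  4.7 -0.5]
[190. 403.] [-47.1  45.9  65.8 -45.7]
[(array([ 410.4, -172. ,   99.3]), 0.87), (array([604.1,  43.7, 164.9]), 0.55)]
```

>>> arm_command(steps=[0,0.1,1,0,0,0,0.9,0,0,0,0,0.88,0,0,0,0,0,-0.5,0,0,0,0,-0.5,0,0])

```text
time_s: 20.9
eef_pos: [443.6, 107.7, 140.4]
ee_rot: [0.001, 1.0, 0.006, 0.001]
force: [0.7, 1.3, 3.0]
grip_width: -0.0
```

>>> arm_command(steps=[0,0,0,0,0,0,-0.2,0,0,0,0,-0.2,0,0,0])

```text
time_s: 21.28
eef_pos: [444.1, 95.2, 147.4]
ee_rot: [-0.009, 1.0, 0.005, 0.003]
force: [-28.1, 69.3, 82.5]
grip_width: -0.005
```

>>> arm_command(steps=[0,-0.15,0,0,0,0,-0.15,0,0,0])

```text
time_s: 21.52
eef_pos: [444.6, 72.7, 143.1]
ee_rot: [-0.0, 1.0, 0.006, 0.002]
force: [1.2, 5.3, 4.1]
grip_width: 0.004
```

>>> arm_command(steps=[0,-0.1,0,0,0])

```text
time_s: 21.65
eef_pos: [444.4, 67.4, 142.5]
ee_rot: [-0.0, 1.0, 0.005, 0.002]
force: [-0.5, 6.5, 5.4]
grip_width: 0.0
```

The fingertip caught the ball on the way down, with a transient of about 110 N, then came free. Checking the state.

```bash
python3 look.py p10; python3 - <<'E'
from h import *
import pickle;p=pickle.load(open("p10.pkl","rb"));cv2.imwrite("pics/q.png",cv2.resize(p["frame"],(800,600)))
t=capture('top');print([(d,np.round(r[0]['point'],1),round(r[0]['score'],2)) for d in("bottle_mid","tall_bottle","funnel") for r in [[x for x in search_frame(t,d) if x['point'][1]>0]] if r])
E
```

```text
21.7 [444.3  66.9 142.4] [0.4 4.6 3.9]
[621. 348.] [67.1  1.5 67.2 88.8]
[316. 344.] [-66.6  -6.1  66.8 -95.3]
[('bottle_mid', array([607.2,  40.6, 165.3]), 0.92), ('tall_bottle', array([481.9, 235.5, 169.1]), 0.6), ('funnel', array([647.6, 267.1,  12.1]), 0.87)]
```

View pics/q.png

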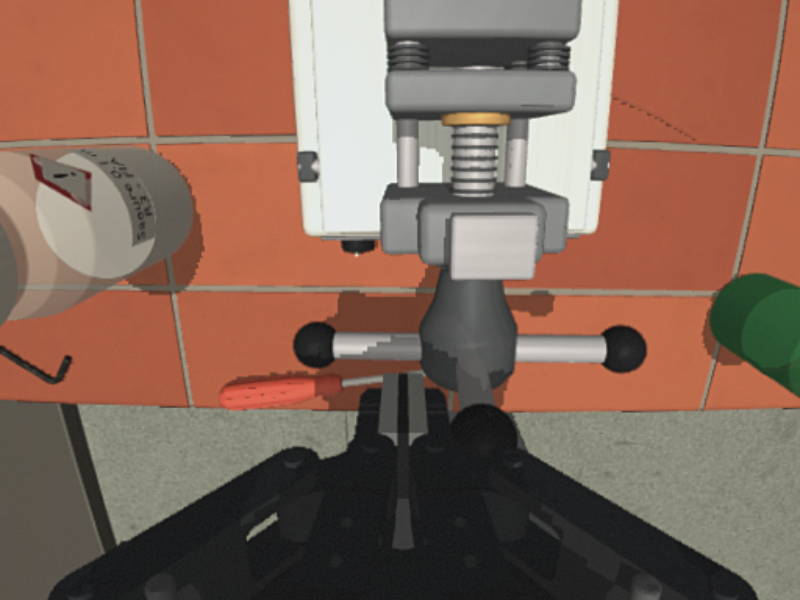

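The wheel is at about -4° relative to upright (about 4.64 rad total), and the spokes and bystanders are undisturbed. Continuing the push in steps.

>>> arm_command(steps=[0,-0.1,-0.03,0,0,0,-0.1,0,0,0])

```text
time_s: 22.15
eef_pos: [443.6, 57.8, 139.6]
ee_rot: [-0.0, 1.0, 0.006, 0.0]
force: [-0.0, 6.0, 5.9]
grip_width: -0.003
```

>>> arm_command(steps=[0,-0.1,0,0,0,0,-0.1,0,0,0])

```text
time_s: 22.4
eef_pos: [443.7, 47.9, 139.7]
ee_rot: [-0.001, 1.0, 0.006, 0.001]
force: [1.9, 8.3, 2.5]
grip_width: 0.004
```

>>> arm_command(steps=[0,-0.1,0,0,0,0,-0.1,0,0,0])

```text
time_s: 22.65
eef_pos: [443.3, 38.6, 138.8]
ee_rot: [-0.002, 1.0, 0.005, 0.0]
force: [2.2, 13.1, -2.5]
grip_width: 0.002
```

>>> arm_command(steps=[0,-0.1,0,0,0])

```text
time_s: 22.78
eef_pos: [442.7, 34.2, 138.6]
ee_rot: [-0.002, 1.0, 0.005, -0.001]
force: [0.5, 14.4, -2.1]
grip_width: -0.003
```

The resistance has risen to about 0.52 N·m (11.5 N at 45 mm), which is inside the firm band. I'll hold and check.

>>> arm_command(steps=[0,0,0,0,0])

```text
time_s: 22.9
eef_pos: [442.7, 33.8, 138.6]
ee_rot: [-0.002, 1.0, 0.005, -0.001]
force: [1.4, 10.5, -2.2]
grip_width: -0.005
```

```bash
python3 look.py p11; python3 - <<'E'
from h import *
t=capture('top');print([(d,np.round(r[0]['point'],1),round(r[0]['score'],2)) for d in("bottle_mid","v_jaw") for r in [[x for x in search_frame(t,d) if x['point'][1]>0]] if r])
E
```

```text
22.95 [442.6  33.8 138.6] [ 1.6 11.1 -2. ]
[226. 382.] [-59.7  28.7  66.3 -64.4]
[('bottle_mid', array([606.4,  42.9, 163.5]), 0.58), ('v_jaw', array([665.7,  36.8, 138.6]), 0.74)]
```

>>> arm_command(steps=[0,-0.03,0,0,0])

```text
time_s: 23.22
eef_pos: [442.6, 32.8, 138.5]
ee_rot: [-0.002, 1.0, 0.006, -0.001]
force: [1.2, 14.5, -3.2]
grip_width: -0.001
```

>>> arm_command(steps=[0,-0.02,0,0,0])

```text
time_s: 23.35
eef_pos: [442.5, 31.9, 138.5]
ee_rot: [-0.002, 1.0, 0.006, -0.001]
force: [1.0, 13.8, -0.9]
grip_width: 0.0
```

```bash
python3 look.py p12
```

```text
23.4 [442.5  31.8 138.5] [ 0.8 13.  -2.1]
[223. 384.] [-58.5  30.7  66.  -62.3]
```

Moving torque is about 0.50 N·m (11.1 N at 45 mm), mid-band. I'll back off, go above the key and check the clamp from there.

>>> arm_command(steps=[0,0.2,0,0,0,0,0,1,0,0,0.5,0,0.3,0,0,0.64,0,0,0,0,0,0,0,0,0])

```text
time_s: 24.02
eef_pos: [501.2, 39.7, 203.7]
ee_rot: [0.0, 1.0, 0.006, -0.0]
force: [-0.0, 0.5, -0.1]
grip_width: 0.0
```

```bash
python3 look.py p13; python3 - <<'E'
from h import *
import pickle;p=pickle.load(open("p13.pkl","rb"));cv2.imwrite("pics/r.png",cv2.resize(p["frame"],(800,600),interpolation=cv2.INTER_CUBIC))
E
```

```text
24.075 [500.2  39.9 203.6] [-0.5 -0.8  0.2]
[288. 400.] [-66.2   8.9  66.8 -82.3]
[507. 379.] [ 65.4 -12.9  66.7 101.1]
```

View pics/r.png

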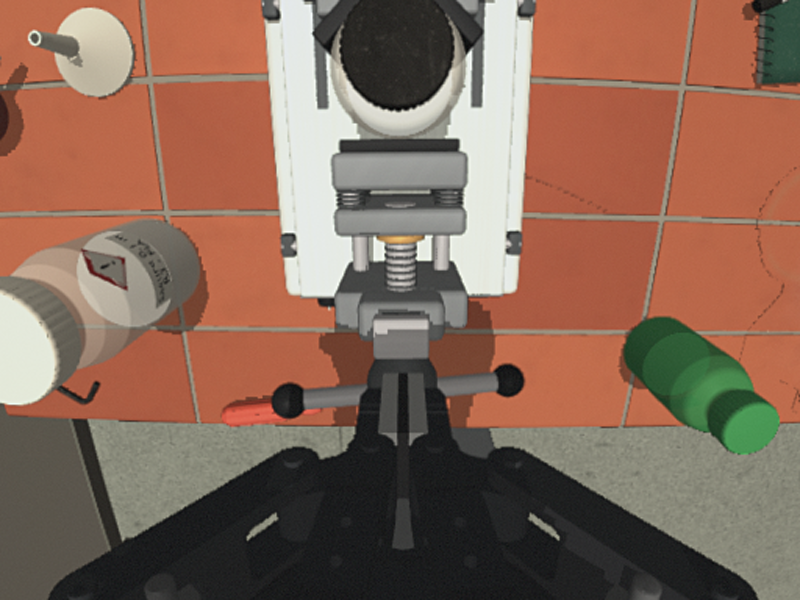

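After release the left spoke reads -82° and the right one 101°, so the wheel stands at about +9.5°. It came back about 18° from where I pushed it. The spring pack still looks compressed and the bottle sits in the V. I'll re-push gently to measure the holding torque.

>>> arm_command(steps=[-0.6,0.28,0,0,0,-0.55,0,0,0,0,0,0,-0.6,0,0,0,0,-0.68,0,0,0,0,0,0,0])

```text
time_s: 24.7
eef_pos: [440.9, 54.2, 138.9]
ee_rot: [-0.0, 1.0, 0.006, -0.002]
force: [-0.1, -0.5, 0.3]
grip_width: -0.005
```

>>> arm_command(steps=[0,-0.06,0,0,0,0,-0.04,0,0,0])

```text
time_s: 24.95
eef_pos: [442.5, 49.8, 140.9]
ee_rot: [-0.001, 1.0, 0.006, -0.0]
force: [-0.3, 5.6, -6.0]
grip_width: -0.002
```

>>> arm_command(steps=[0,-0.03,0,0,0,0,-0.03,0,0,0])

```text
time_s: 25.2
eef_pos: [442.5, 47.0, 140.9]
ee_rot: [-0.001, 1.0, 0.006, -0.0]
force: [0.3, 8.0, -5.9]
grip_width: -0.002
```

```bash
python3 look.py p14
```

```text
25.25 [442.5  46.8 140.9] [-0.8  7.2 -4.4]
[260. 362.] [-65.1  14.6  66.7 -77.4]
[557. 327.] [ 64.5 -18.8  67.2 106.2]
```

>>> arm_command(steps=[0,-0.08,-0.02,0,0,0,-0.06,0,0,0,0,-0.06,0,0,0])

```text
time_s: 25.62
eef_pos: [442.6, 37.5, 139.9]
ee_rot: [-0.002, 1.0, 0.005, 0.0]
force: [1.2, 11.8, -6.3]
grip_width: -0.002
```

>>> arm_command(steps=[0,-0.04,0,0,0,0,-0.03,0,0,0])

```text
time_s: 25.88
eef_pos: [442.6, 34.3, 140.0]
ee_rot: [-0.002, 1.0, 0.005, 0.0]
force: [0.6, 13.0, -4.7]
grip_width: 0.001
```

```bash
python3 look.py p15
```

```text
25.925 [442.6  34.1 140. ] [-0.1 13.1 -3.1]
[228. 378.] [-60.4  27.4  66.4 -65.6]
```

>>> arm_command(steps=[0,0.06,0,0,0,0,0.04,0,0,0])

```text
time_s: 26.18
eef_pos: [443.3, 37.5, 140.4]
ee_rot: [0.0, 1.0, 0.006, 0.001]
force: [-0.9, 1.6, 2.4]
grip_width: -0.002
```

```bash
python3 look.py p16
```

```text
26.225 [443.4  37.7 140.3] [-1.2  3.4  3.5]
[236. 375.] [-62.   24.3  66.5 -68.6]
```

The wheel follows the finger back, which is the over-47 N spindle yield. The open-state forces match the nominal 4.5 N better if the contact is on the ball (h = 66 cos φ), so my torque estimate was low and I over-tightened. I'll let it yield fully, then push to a lower peak.

>>> arm_command(steps=[0,0.06,0,0,0,0,0.06,0,0,0,0,0.06,0,0,0])

```text
time_s: 26.6
eef_pos: [442.8, 46.6, 139.2]
ee_rot: [0.0, 1.0, 0.006, -0.0]
force: [0.1, 0.9, -0.6]
grip_width: 0.001
```

```bash
cat >> look.py <<'E'
print("torque sensor",np.round(s["wrist_torque"],2))
E
python3 look.py p17
```

```text
26.65 [442.8  46.9 139.2] [0.6 1.2 0.7]
[257. 365.] [-65.1  15.   66.8 -77. ]
torque sensor [ 0.24 -0.07 -0.01]
```

>>> arm_command(steps=[0,-0.04,0,0,0,0,-0.04,0,0,0])

```text
time_s: 26.9
eef_pos: [442.8, 43.4, 139.0]
ee_rot: [-0.001, 1.0, 0.006, 0.0]
force: [2.4, 7.7, -2.4]
grip_width: 0.003
```

```bash
python3 look.py p18
```

```text
26.95 [442.8  43.3 139. ] [ 1.2  7.5 -0.4]
[249. 368.] [-64.4  17.9  66.8 -74.5]
[547. 327.] [ 63.7 -22.2  67.5 109.2]
torque sensor [ 1.24 -0.33  0.07]
```

>>> arm_command(steps=[0,-0.03,0,0,0,0,-0.03,0,0,0])

```text
time_s: 27.2
eef_pos: [442.8, 40.8, 138.7]
ee_rot: [-0.002, 1.0, 0.006, -0.0]
force: [3.0, 11.1, -4.6]
grip_width: -0.004
```

```bash
python3 look.py p19
```

```text
27.25 [442.7  40.7 138.7] [ 3.4  9.8 -4. ]
[242. 372.] [-63.3  20.7  66.6 -71.9]
torque sensor [ 1.6  -0.45  0.  ]
```

Both contact models, normalised to the known open torque, put the present push at about 0.53 N·m (about 11.8 N at 45 mm, 40 N on the pad). I'll retreat and see whether the wheel stays.

>>> arm_command(steps=[0,0.08,0,0,0,0,0.08,0,0,0,0,0.08,0,0,0])

```text
time_s: 27.62
eef_pos: [442.9, 51.6, 139.3]
ee_rot: [0.0, 1.0, 0.006, 0.0]
force: [0.1, 0.7, 0.3]
grip_width: -0.001
```

```bash
python3 look.py p20
```

```text
27.675 [442.8  51.9 139.3] [ 0.4  0.6 -0.4]
[270. 360.] [-66.1  10.6  66.9 -80.9]
[573. 332.] [ 65.7 -15.1  67.4 102.9]
torque sensor [-0.07  0.03 -0.  ]
```

```bash
python3 - <<'E'
from h import *
import pickle
xs=np.arange(490,585,.5)
for f in("p6","p9","p10","p12","p15","p17","p20"):
    p=pickle.load(open(f+".pkl","rb"));g=cv2.cvtColor(p["frame"],cv2.COLOR_BGR2GRAY).astype(np.float32)
    pr=0
    for yy in(-26,-24,-22,22,24,26):
        X=np.c_[xs,40.2+yy+(xs-442.8)*.0217,np.full(len(xs),139.)];uv=proj(p,X).astype(np.float32)
        pr=pr+cv2.remap(g,uv[:,0].reshape(1,-1),uv[:,1].reshape(1,-1),cv2.INTER_LINEAR,borderValue=0)[0]/6
    d=np.gradient(cv2.GaussianBlur(pr.reshape(1,-1),(0,0),2)[0])*2
    pk=[(xs[i],round(float(d[i]),1)) for i in range(1,len(d)-1) if abs(d[i])>6 and abs(d[i])>=abs(d[i-1]) and abs(d[i])>abs(d[i+1])]
    print(f,pk)
E
```

```text
p6 [(np.float64(508.0), -17.7), (np.float64(511.5), 24.8), (np.float64(516.5), -11.1), (np.float64(521.5), -25.5), (np.float64(524.5), 12.4), (np.float64(535.0), -17.1), (np.float64(543.0), 11.5), (np.float64(545.5), -11.3), (np.float64(548.0), 15.5), (np.float64(563.0), -31.5), (np.float64(568.5), 35.0), (np.float64(571.0), -57.2)]
p9 [(np.float64(508.0), -16.9), (np.float64(511.5), 26.3), (np.float64(527.5), -11.9), (np.float64(533.5), -37.9), (np.float64(536.5), 21.5), (np.float64(547.5), -19.2), (np.float64(560.5), 20.2), (np.float64(570.0), -55.7)]
p10 [(np.float64(508.5), -18.4), (np.float64(512.0), 41.7), (np.float64(529.5), -10.5), (np.float64(537.0), -17.5), (np.float64(540.0), 14.2), (np.float64(550.5), -19.3), (np.float64(562.5), 21.0), (np.float64(573.0), -45.1)]
p12 [(np.float64(508.5), -21.2), (np.float64(512.5), 33.6), (np.float64(530.0), -7.5), (np.float64(538.0), -43.3), (np.float64(541.5), 23.5), (np.float64(553.0), -19.7), (np.float64(563.0), 21.4), (np.float64(569.5), -56.5)]
p15 [(np.float64(508.5), -21.5), (np.float64(513.0), 37.8), (np.float64(537.5), -44.0), (np.float64(541.0), 23.8), (np.float64(552.5), -19.3), (np.float64(559.0), -7.6), (np.float64(563.0), 20.9), (np.float64(570.0), -56.4)]
p17 [(np.float64(508.5), -21.1), (np.float64(513.0), 44.2), (np.float64(529.0), -7.5), (np.float64(537.0), -33.0), (np.float64(540.5), 20.9), (np.float64(552.0), -17.8), (np.float64(563.0), 22.2), (np.float64(570.0), -54.1)]
p20 [(np.float64(508.5), -20.6), (np.float64(512.5), 45.7), (np.float64(529.0), -9.3), (np.float64(537.0), -25.8), (np.float64(540.5), 19.6), (np.float64(551.5), -19.3), (np.float64(559.0), -7.2), (np.float64(562.5), 21.9), (np.float64(570.0), -52.1)]
```

The spring gap went from 13 mm free to 10 mm at the peak, and is about 11 mm now. So there is preload, but the earlier peaks were past 47 N. I'll push to a lower peak (φ about 15.5°) and check that it stays.

>>> arm_command(steps=[0,-0.06,0,0,0,0,-0.04,0,0,0,0,-0.02,0,0,0])

```text
time_s: 28.05
eef_pos: [442.8, 46.3, 139.1]
ee_rot: [-0.001, 1.0, 0.006, 0.0]
force: [2.0, 8.0, -2.9]
grip_width: 0.003
```

```bash
python3 look.py p21
```

```text
28.1 [442.9  46.2 139.1] [ 2.3  7.3 -2.1]
[257. 366.] [-64.7  15.4  66.5 -76.6]
[556. 329.] [ 64.6 -20.   67.6 107.2]
torque sensor [ 1.02 -0.29  0.09]
```

>>> arm_command(steps=[0,-0.02,0,0,0])

```text
time_s: 28.22
eef_pos: [442.8, 45.4, 139.0]
ee_rot: [-0.001, 1.0, 0.006, 0.0]
force: [2.5, 7.8, -2.7]
grip_width: 0.004
```

```bash
python3 look.py p22
```

```text
28.275 [442.9  45.3 139. ] [ 2.6  8.4 -2.2]
[254. 366.] [-64.8  16.   66.8 -76.1]
[554. 328.] [ 64.5 -20.7  67.7 107.8]
torque sensor [ 1.16 -0.38  0.06]
```

>>> arm_command(steps=[0,0.08,0,0,0,0,0.08,0,0,0,0,0.06,0,0,0])

```text
time_s: 28.65
eef_pos: [442.9, 55.6, 139.3]
ee_rot: [0.0, 1.0, 0.006, 0.0]
force: [0.3, 0.3, 0.5]
grip_width: 0.002
```

```bash
python3 look.py p23
```

```text
28.7 [442.8  55.9 139.3] [-0.7  0.3 -0.1]
[281. 359.] [-65.9   9.6  66.6 -81.7]
[583. 334.] [ 65.8 -13.2  67.1 101.3]
torque sensor [-0.01 -0.03 -0.02]
```

The wheel again rests at φ about 10°, whatever the peak was (37 to 70 N estimated). So this is the equilibrium at the spindle's back-drive limit of about 47 N: 0.004 m/rad × 47 N ≈ 0.19 N·m, which matches the 0.2 N·m open friction. The clamp is firm. Now the key.

>>> arm_command(steps=[0,0.05,0.6,0,0,0,0,0.7,0,0,0.5,-0.2,0,0,0,0.61,-0.15,0,0,0,0,0,-0.4,0,0])

```text
time_s: 29.32
eef_pos: [500.2, 39.8, 184.6]
ee_rot: [0.0, 1.0, 0.005, 0.001]
force: [-0.2, 0.9, -0.2]
grip_width: 0.001
```

>>> arm_command(steps=[0,0,-0.4,0,0,0,0,0,0,0])

```text
time_s: 29.58
eef_pos: [497.7, 40.5, 163.3]
ee_rot: [-0.0, 1.0, 0.006, -0.001]
force: [-0.5, 0.6, 0.5]
grip_width: -0.001
```

```bash
python3 look.py p24; python3 -c "
from h import *
import pickle
p=pickle.load(open('p24.pkl','rb'));print([(np.round(d['point'],1),round(d['score'],2)) for d in search_frame(capture('wrist'),'key_top')[:2]])"
```

```text
29.625 [498.3  40.5 164.4] [-0.6 -0.1  0.4]
[626. 577.] [ 75.   93.  119.5  38.9]
[525. 410.] [ 65.4 -12.2  66.6 100.6]
torque sensor [ 0.08 -0.01  0.02]
[(array([502.6,  41.3, 173.5]), 0.72), (array([449.1,  45.1, 132.6]), 0.37)]
```

>>> arm_command(steps=[0.01,0.01,-0.2,0,0,0,0,-0.08,0,0])

```text
time_s: 29.98
eef_pos: [498.6, 41.1, 149.7]
ee_rot: [-0.0, 1.0, 0.006, -0.0]
force: [0.3, -1.0, 0.3]
grip_width: 0.002
```

>>> arm_command(steps=[0,0,-0.05,0,0,0,0,-0.05,0,0])

```text
time_s: 30.22
eef_pos: [498.7, 41.1, 145.8]
ee_rot: [0.0, 1.0, 0.006, -0.0]
force: [-5.8, -0.3, 8.5]
grip_width: 0.002
```

>>> arm_command(steps=[0,0,-0.05,0,0])

```text
time_s: 30.35
eef_pos: [498.7, 41.1, 143.5]
ee_rot: [0.0, 1.0, 0.006, 0.0]
force: [-5.1, 0.5, 9.5]
grip_width: 0.0
```

>>> arm_command(steps=[0,0,-0.04,0,0])

```text
time_s: 30.48
eef_pos: [498.7, 41.0, 141.5]
ee_rot: [0.0, 1.0, 0.006, 0.0]
force: [-5.3, -0.2, 9.2]
grip_width: -0.0
```

>>> arm_command(steps=[0,0,-0.04,0,0])

```text
time_s: 30.6
eef_pos: [498.7, 41.1, 139.6]
ee_rot: [0.0, 1.0, 0.006, 0.0]
force: [-5.1, 0.2, 10.7]
grip_width: -0.002
```

>>> arm_command(steps=[0,0,-0.03,0,0])

```text
time_s: 30.72
eef_pos: [498.8, 41.0, 139.4]
ee_rot: [0.0, 1.0, 0.006, 0.0]
force: [-11.7, 0.8, 29.2]
grip_width: -0.001
```

>>> arm_command(steps=[0,0,-0.03,0,0,0,0,0,0,0])

```text
time_s: 30.98
eef_pos: [498.9, 41.0, 139.3]
ee_rot: [0.0, 1.0, 0.006, 0.001]
force: [-16.3, 0.3, 33.8]
grip_width: -0.001
```

The key hit its stop at a reported z of 139.4 (163 mm real), with force rising to 34 N. I'll retreat and check.

>>> arm_command(steps=[0,0,0.4,0,0,0,0,0.8,0,0,-0.1,0,0.8,0,0,0,0,0,0,0,0,0,0,0,0])

```text
time_s: 31.6
eef_pos: [493.5, 41.0, 234.9]
ee_rot: [-0.0, 1.0, 0.006, -0.001]
force: [-0.2, -0.2, -0.8]
grip_width: -0.002
```

```bash
python3 look.py p25; python3 - <<'E'
from h import *
import pickle;p=pickle.load(open("p25.pkl","rb"));cv2.imwrite("pics/z.png",cv2.resize(p["frame"],(800,600),interpolation=cv2.INTER_CUBIC))
t=capture('top')
for d in("bottle_mid","tall_bottle","funnel"): print(d,[(np.round(x['point'],1),round(x['score'],2)) for x in search_frame(t,d) if x['point'][1]>0][:1])
E
```

```text
31.65 [493.4  41.1 234.6] [-0.4 -0.3 -0.2]
[301. 363.] [-65.9   8.9  66.5 -82.3]
[500. 347.] [ 65.2 -12.7  66.4 101. ]
torque sensor [ 0.02  0.08 -0.02]
bottle_mid []
tall_bottle [(array([481. , 234.7, 166.4]), 0.75)]
funnel [(array([645.6, 267.2,   8.9]), 0.79)]
```

View pics/z.png

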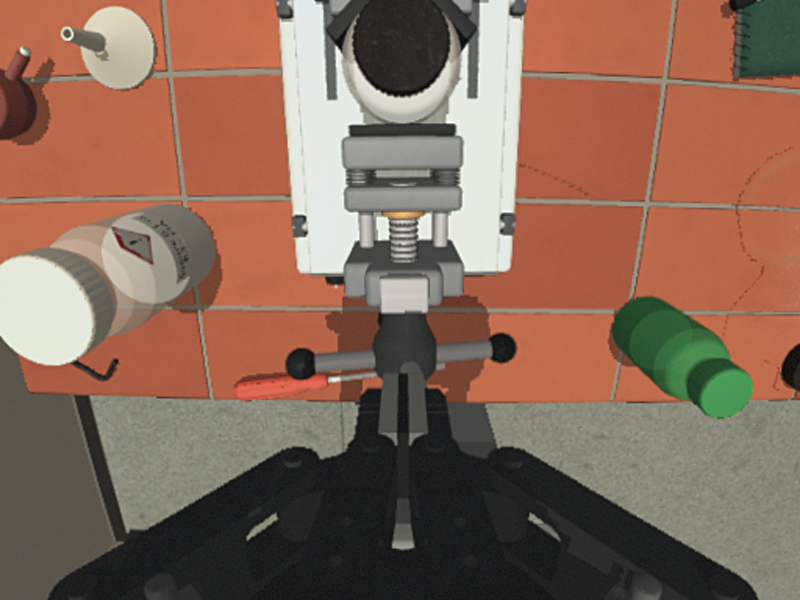

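The clamp is closed on an upright bottle in the V: cap at (403,45), pad against the body, spring pack compressed. The wheel is still at about 9.4°, and the tall bottle and funnel have not moved. One last position check, then I'll hand in.

```bash
python3 - <<'E'
from h import *
import pickle;p=pickle.load(open("p25.pkl","rb"))
print("cap",atz(p,np.array([[403,45]])/1.5625,195).round(1),"key",tri([(pickle.load(open("p13.pkl","rb")),(401/1.5625,338/1.5625)),(p,(404/1.5625,292/1.5625))]).round(1))
print(finish_job())
E
```

```text
cap [[613.9  43.3 195. ]] key [515.3  41.6 210.3]
the job is handed in; nothing more can be done
None
```

The short bottle stands in the V, the clamp is tightened on it, the locking key is pressed to its stop, and the job is handed in. I did not measure the pad force directly.

- **Bottle:** my last check put the cap at (614, 43) mm against an estimated seat of about (616, 43.5). It looked upright, with the pad against its body.
- **Clamp:** four spoke pushes brought the wheel to about 4.9 rad. I tightened past 47 N several times. Each time the wheel came back to nearly the same angle (about +10°), which I read as the spindle's hold limit of roughly 47 N. The spring pack was compressed about 2 mm at rest. The re-push torques did not settle it: at rest they extrapolate to anywhere from about 14 N to over 40 N, depending on where the finger touched the spoke.
- **Locking key:** the press met a hard stop where 163 mm is expected, with the force rising to about 34 N. A last attempt to triangulate the key's height gave an impossible value (210 mm), so I ignored it. The wheel held its angle after the key was pressed.
- **Bystanders:** the tall bottle and funnel read within about 3 mm of where they started.

**What went wrong on the way:**
- The shut fingertips really stand about 23 mm above the reported tool point, so my first grasp closed above the cap; I measured the offset and corrected for it.
- On the fourth push the fingertip caught a ball of the wheel, with a brief peak of about 110 N, close to the 120 N wrist limit. It did no visible harm.
- I viewed about 18 pictures, against the budget of 10.

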